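# Click the docking cradle into its green notch

### The job

Push the white docking cradle along its rail in the drawer with your fingertips until it clicks into the notch marked by the green tabs, without running it past that notch. Only push it from the side, never pinch it, and leave the loose things lying in the drawer undisturbed. When it sits in the notch, take the hand away.

Things in the scene. Friction and masses are not known exactly. Their poses are not given: they have to be found in the camera images.
- drawer: open drawer of beige sheet steel lying fixed on the desk, 400 mm (its x) by 520 mm (its y), tan linoleum floor 6 mm above its origin; side and back walls reach 45 mm and the front panel with the cam lock (on its -x side, towards the robot) 65 mm above the desk. Origin: centre of its underside.
- rail: straight aluminium bar fixed to the drawer floor, 420 mm long along its y axis, 22 mm wide, 12 mm high (top 18 mm above the desk), black end stops 18 mm high. Origin: middle of its underside, 6 mm above the desk.
- cradle (a joint): cradle position along the rail, m: 0 at the rail's origin, growing to rail +y, limits -0.175 and 0.175. Slides easily (under 1.5 N). From 12.5 mm before a notch's middle a plunger climbs a rib: the push peaks at about 6 N, fades over the crest, and about 5 mm before the middle the cradle jumps ahead to the middle by itself. A like rib beyond holds it there; pushing on with 6 N takes it past.
- cradle_mark (a point): centre of the top of the white plastic docking cradle. The cradle is an open-topped white box 100 mm across the rail, 50 mm along the rail, 36 mm high; its top is 58 mm and its underside 22 mm above the desk; a black line marks its middle at both ends. It rides on the rail and can only slide.
- cradle_left: the flat upright face of the cradle towards the rail's +y, 100 mm wide (rail x) and 36 mm high, 4 mm thick, outer surface 25 mm from cradle_mark along the rail; origin at the middle of its lower edge. Pushing here slides the cradle towards -y.
- cradle_right: the same face on the rail's -y side, outer surface 25 mm from cradle_mark. Pushing here slides the cradle towards +y.
- green_clip: green notch clip fixed across the rail: two green tabs 22 x 20 x 8 mm on the drawer floor, 70 mm to either side of the rail's middle line, and green ribs on the rail 6.5 mm either side of its middle, 3 mm high. May be on the +y or the -y half of the rail. Origin on the rail's middle line at drawer floor level, axes as the rail.
- green_notch (a point): middle of the green notch, on the rail's top: when the cradle has dropped in, cradle_mark is straight above it. Its place along the rail compares directly with joint cradle (distance from the rail's origin along rail y).
- orange_notch (a point): middle of the orange notch, a like clip with orange tabs on the other half of the rail; not wanted.
- capsule: loose bystander on the drawer floor, leave alone; origin at the centre of its underside; upright aluminium capsule, 26 mm across, 52 mm tall.
- carbon_stick: loose bystander on the drawer floor, leave alone; origin at the centre of its underside; black carbon-weave stick with steel plug, 58 x 18 x 8 mm.
- nano_drive: loose bystander on the drawer floor, leave alone; origin at the centre of its underside; tiny silver drive, 24 x 16 x 7 mm.
- maple_drive: loose bystander on the drawer floor, leave alone; origin at the centre of its underside; maple drive with cork cap, 57 x 20 x 12 mm.
- flat_key: loose bystander on the drawer floor, leave alone; origin at the centre of its underside; flat brass key, 54 x 22 x 5 mm.
- eraser: loose bystander on the drawer floor, leave alone; origin at the centre of its underside; white eraser in a blue sleeve, 45 x 20 x 12 mm.
- stapler: loose bystander on the drawer floor, leave alone; origin at the centre of its underside; small red and black stapler, 58 x 24 x 24 mm.

How it is judged:
By the outcome, as a careful person would: the job done as asked, in the order asked, and still so for the second after the job is handed in, with the robot touching nothing.
It also fails if it takes over 42 s, if anything falls off the work surface, if the arm or the gripper's body presses on something with over 40 N, if the wrist force passes 120 N, or if a joint passes its speed limit or range.

### The arm

A 6-joint arm with a two-finger parallel gripper is mounted at the origin on the work surface. World frame = base frame: x ahead of the robot, y to its left, z up, the work surface at z = 0. Lengths are in mm, angles in rad, forces in N, time in s.
With the tool pointing down it reaches from about 350 to 975 mm from the base axis. Payload 7.1 kg.
Tool frame: the origin (TCP) lies between the finger pads; the fingertips stand 14 mm ahead of it and the grasp point (between the pads) lies 5 mm behind it (ctrl.tcp_to_tips is the distance from the TCP to the fingertips, in mm); z points along the fingers, y is the line along which they close (so a half turn about z gives the same grasp; the last joint's range is limited). The gripper opens to 88 mm and grips with 3 to 60 N. Pads are 20 mm wide; open, the fingers measure 115 mm over their backs; the gripper's body (75 mm by 178 mm) begins 61 mm behind the grasp point.
Start: joints at [1.237, 0.423, 1.63, -0, 1.089, -0.019], TCP at [193.484, 594.28, 199.175] pointing down, gripper open.
Joint ranges: [-3, 3], [-0.9, 2.11], [0.09, 2.58], [-1.31, 4.45], [0.11, 2.69], [-2.54, 2.54]. Speed limits (rad/s): [2.39, 2.39, 3.01, 3.14, 3.14, 3.14].

### API

Orientations are given as a rotation vector (axis times angle).
In Python, from workcell import ctrl gives the robot as it stands.
- The arm moves only by the tool apply_moves, never from a script. Its argument "series" is a list that holds one entry, the list of rows, each a list of 7 numbers: the shift along the tool's x, y, z in cm, then the turn, a rotation vector about the tool's x, y, z in degrees, then the opening, from 0 (shut) to 1 (fully open). A call has 1 to 12 rows; each row shifts and turns the commanded pose from where the row before left it, along the tool's axes as they then stand; what a row does not reach is not made up. A row lasts 1/10 s, in which the tool goes at most 50 mm and 8.59 degrees, less where a joint would pass 70% of its speed; a pose out of reach is approached as far as the arm can. A call with a gripper value outside its range is refused whole. The fingers move at their own pace and stop on an object; the grip force is fixed at half the most. Time passes only in rows, so rows that do not move let the fingers close. It gives the time, the measured TCP pose, the force and the opening at its end, in the units of the state.
- ctrl.get_obs(): the state, without advancing time (a new reading comes with each control period).
- ctrl.get_image(name): name is "scene" or "top"; returns a dict with "img" (480x640x3 uint8, blue, green, red), "K" (3x3 intrinsics, pixels), "cam_to_world" (4x4, takes a point from camera to world coordinates). Camera axes: x right, y down, z forward; pixel columns grow to the right and rows downward; lengths in mm; the calibration is good to about 2 mm. A picture is of the moment at which its call begins. There is no depth.
- ctrl.close_job(): hands the job in, once; it reports no verdict.
The state is a dict: "t": time; "qpos": joint angles; "qvel": joint speeds; "joint_torque": joint torques, N m; "ee_pos": TCP position; "orientation": TCP orientation; "ft_force": force on the tool from outside, world axes, zero at the start; "moment": the same for the moment, N m; "width": finger opening in mm.
Only numpy, scipy, OpenCV 4.12 (cv2) and the standard library are available. Lean on these libraries where they do the work, as an engineer would, in place of code of your own. Each camera call takes 0.05 s, during which the arm holds its last target. There are 200 camera calls.

## Working session

There is one attempt and no reset: what is moved stays moved. The work goes in short steps, Python scripts to look and compute and a tool call to move; the robot and the scene stay as the last step left them, time stands still between calls to the robot, and variables do not carry over. Pictures are saved under pics/ and viewed, on a budget of 10 in all, crops included, one or two more only if the job needs it, and the job is handed in when it is done.

Besides the shell and the picture viewer there is one more tool, called after ">>>" as name(argument=value, ...), one argument or row to a line, values as JSON. apply_moves: Moves the arm, as the interface text tells. Its arguments: {"type":"object","properties":{"series":{"type":"array","items":{"type":"array","items":{"type":"array","items":{"type":"number"}}}}},"required":["series"]}

```bash
mkdir -p pics
cat > h.py <<'E'
import numpy as np, cv2
from workcell import ctrl
def ray(im,uv,z):
    K,T=im["K"],np.array(im["cam_to_world"])
    d=T[:3,:3]@np.linalg.solve(K,[uv[0],uv[1],1.]); o=T[:3,3]
    return o+d*(z-o[2])/d[2]
def proj(im,p):
    T=np.linalg.inv(im["cam_to_world"]); c=T[:3,:3]@np.array(p,float)+T[:3,3]
    q=im["K"]@c; return q[:2]/q[2]
E
python3 - <<'E'
from h import *
for n in("top","scene"):
    im=ctrl.get_image(n); cv2.imwrite(f"pics/{n}0.png",im["img"]); print(n,np.round(im["cam_to_world"],2).tolist(),im["K"][0][0])
o=ctrl.get_obs(); print({k:np.round(v,3) for k,v in o.items()})
E
```

```text
top [[-0.0, -0.99, 0.13, 486.66], [-1.0, -0.0, -0.02, 35.96], [0.02, -0.13, -0.99, 745.57], [0.0, 0.0, 0.0, 1.0]] 451.4552741038304
scene [[-0.56, 0.68, -0.47, 984.22], [0.83, 0.47, -0.3, 265.76], [0.02, -0.56, -0.83, 795.23], [0.0, 0.0, 0.0, 1.0]] 564.9399359585093
{'t': np.float64(0.1), 'qpos': array([ 1.237,  0.424,  1.631,  0.   ,  1.089, -0.019]), 'qvel': array([-0.   , -0.001, -0.003,  0.   ,  0.   , -0.   ]), 'joint_torque': array([-0.0000e+00, -5.4561e+01, -2.7432e+01,  6.5000e-02,  1.9000e-02,
        0.0000e+00]), 'ee_pos': array([193.309, 593.785, 198.501]), 'orientation': array([-4.920e-01, -3.103e+00,  2.000e-03]), 'ft_force': array([-0.17 ,  0.046,  0.059]), 'moment': array([-0.01 ,  0.059,  0.07 ]), 'width': np.float64(88.108)}
```

View pics/top0.png

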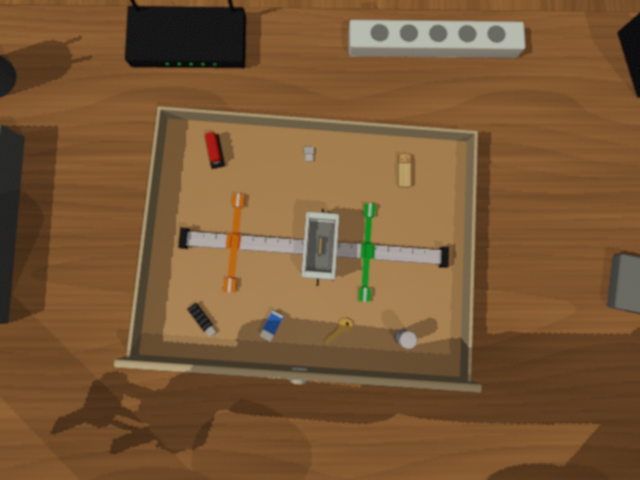

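View pics/scene0.png

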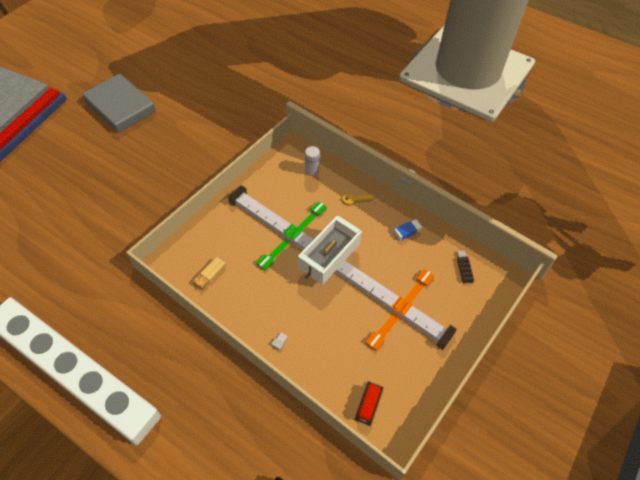

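Top view: the cradle is at (320,245). The green clip is to its right at (367,250), tabs at (370,210) and (365,294), so it lies towards world -y. The orange clip is on the left at (234,241). I'll push on the +y face (image left), where the rail is free.

```bash
cat >> h.py <<'E'
def blobs(m,amin):
    n,l,s,c=cv2.connectedComponentsWithStats(m.astype(np.uint8)); return [(s[i,4],c[i],l==i) for i in range(1,n) if s[i,4]>=amin]
def measure(im,roi):
    x0,y0,x1,y1=roi
    b=im["img"]; hsv=cv2.cvtColor(b,cv2.COLOR_BGR2HSV); R=np.zeros(b.shape[:2],bool); R[y0:y1,x0:x1]=1
    g=R&(cv2.inRange(hsv,(45,120,60),(75,255,255))>0)
    w=R&(cv2.inRange(hsv,(0,0,150),(179,60,255))>0)
    return g,w
E
python3 - <<'E'
from h import *
im=ctrl.get_image("top"); g,w=measure(im,(180,190,450,310))
gx=g.copy()
# tabs: wide parts of green after opening
o=cv2.morphologyEx(g.astype(np.uint8),cv2.MORPH_OPEN,np.ones((8,8)))
tabs=[]
for a,c,m in blobs(o,20):
    print("green",a,c.round(1),ray(im,c,14).round(1)); 
ys,xs=np.where(g); print("green all",xs.min(),xs.max(),ys.min(),ys.max())
# cradle: rim outer contour in columns 295-345
w2=w.copy(); w2[:,:298]=0; w2[:,345:]=0
w2=cv2.morphologyEx(w2.astype(np.uint8),cv2.MORPH_OPEN,np.ones((3,3)))
pts=np.argwhere(w2)[:,::-1].astype(np.float32)
P=np.array([ray(im,p,58)[:2] for p in pts],np.float32)
r=cv2.minAreaRect(P); print("rect",r)
# end stops
d=im["img"].max(2)<45
d[:225]=0;d[272:]=0;d[:,:175]=0;d[:,455:]=0
for a,c,m in blobs(d,60): print("stop",a,c.round(1),ray(im,c,20).round(1))
v=im["img"].copy()[180:320,170:460]; v=cv2.resize(v,None,fx=2.7,fy=2.7,interpolation=cv2.INTER_CUBIC); cv2.imwrite("pics/crop1.png",v)
E
```

```text
green 187 [368.4 251.7] [558.3 -57.1  14. ]
green all 359 375 204 301
rect ((564.5551147460938, 27.185665130615234), (59.37326431274414, 101.60513305664062), 85.81546020507812)
stop 115 [183.1 237.6] [580.7 242.4  20. ]
stop 118 [444.2 257. ] [ 549.1 -179.4   20. ]
```

View pics/crop1.png

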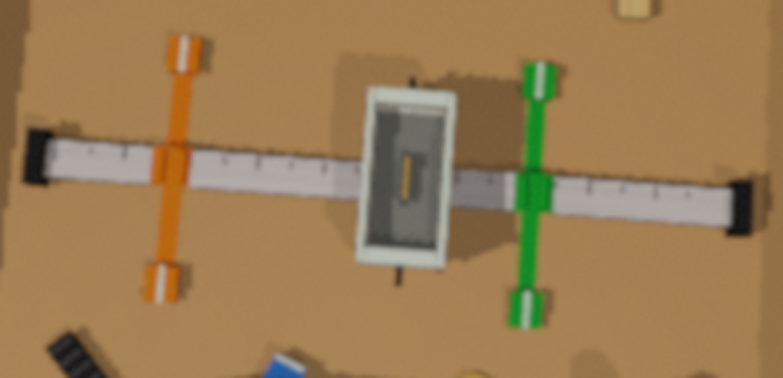

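The crop shows the cradle rim corners at about (368,88), (456,92), (443,268) and (357,262). The green tab centres are at about (539,80) and (526,307).

Run:
```python
from h import *
im=ctrl.get_image("top")
f=lambda x,y,z: ray(im,(x/2.7+170-.3,y/2.7+180-.3),z)
C=[f(*p,58) for p in[(368,88),(456,92),(443,268),(357,262)]]
print(np.round(C,1)); c=np.mean(C,0)
A,B=f(540,79,14),f(526,308,14); n=(A+B)/2; print(A,B,"notch",n, np.linalg.norm(A-B))
E1,E2=ray(im,(183.1,237.6),20),ray(im,(444.2,257),20)
y=(E1-E2)[:2]; y/=np.linalg.norm(y); print("dir",y,np.degrees(np.arctan2(-y[0],y[1])), (A-B)[:2]/np.linalg.norm(A-B))
m=(E1+E2)/2
for p,k in((c,"cradle"),(n,"notch")): print(k,p,(p-m)[:2]@y)
# second view scene: green blobs
s=ctrl.get_image("scene"); g,w=measure(s,(240,190,340,280))
for a,cc,mm in blobs(g,30): print("scene green",a,cc)
print("proj",proj(s,[*n[:2],18]),proj(s,A),proj(s,B),[proj(s,p).round(1).tolist() for p in C])
v=s["img"][180:320,220:480]; cv2.imwrite("pics/crop2.png",cv2.resize(v,None,fx=3,fy=3,interpolation=cv2.INTER_CUBIC))
```

```text
[[615.2  44.4  58. ]
 [613.   -6.1  58. ]
 [512.5   2.   58. ]
 [515.9  50.3  58. ]]
[629.25062712 -60.29902962  14.        ] [490.23669638 -49.63282869  14.        ] notch [559.74366175 -54.96592915  14.        ] 139.42252609177402
dir [0.07463734 0.99721074] -4.280384834875319 [ 0.99706937 -0.07650271]
cradle [564.1542527  22.6470715  58.       ] -8.903780843352308
notch [559.74366175 -54.96592915  14.        ] -86.62949373227347
scene green 368 [303.22554348 222.57336957]
scene green 204 [275.48529412 253.1127451 ]
scene green 40 [261.   259.15]
proj [291.95655119 232.00231804] [264.29272762 260.97129997] [317.93386395 207.50298142] [[323.7, 273.0], [297.2, 255.8], [337.2, 214.8], [361.6, 230.4]]
```

View pics/crop2.png

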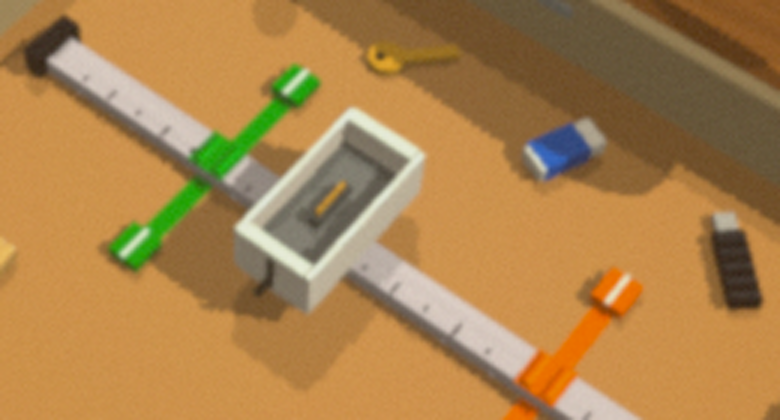

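Both views agree. The cradle is at about -9 mm on the rail and the green notch at about -87 mm, so it has to travel about 78 mm towards -y. Next I shut the fingers and turn the tool so its x axis lies along rail +y.

>>> apply_moves(
  series=[
    [[0,0,0,0,0,8.5,0],[0,0,0,0,0,8.5,0],[0,0,0,0,0,8.5,0],[0,0,0,0,0,8.5,0],[0,0,0,0,0,8.5,0],[0,0,0,0,0,8.5,0],[0,0,0,0,0,8.5,0],[0,0,0,0,0,8.5,0],[0,0,0,0,0,8.3,0],[0,0,0,0,0,0,0]],
  ],
)

```text
t: 1.25
ee_pos: [193.5, 594.2, 199.0]
orientation: [2.305, 2.134, -0.0]
ft_force: [-0.4, 0.3, 0.1]
width: 11.1
```

```bash
cat >> h.py <<'E'
from scipy.spatial.transform import Rotation as Ro
M=np.array([564.9,31.5]); Y=np.array([.0746,.9972])
def state():
    o=ctrl.get_obs(); R=Ro.from_rotvec(o["orientation"]).as_matrix(); p=o["ee_pos"]
    print("t",round(float(o["t"]),2),"p",p.round(1),"x",R[:,0].round(3),"z",R[:,2].round(3),"F",o["ft_force"].round(2),"w",round(float(o["width"]),1),"railcoord",((p[:2]-M)@Y).round(1),"q",o["qpos"].round(2))
    return p,R
E
python3 - <<'E'
from h import *
p,R=state(); t=np.r_[M+Y*66,p[2]]; print((R.T@(t-p)).round(1))
E
```

```text
t 1.25 p [193.5 594.2 199. ] x [ 0.077  0.997 -0.   ] z [-0. -0. -1.] F [-0.4   0.28  0.07] w 11.1 railcoord 533.4 q [ 1.24  0.42  1.63 -0.    1.09  1.31]
[-4.665e+02  4.134e+02  1.000e-01]
```

>>> apply_moves(
  series=[
    [[-3.3,2.95,0,0,0,0,0],[-3.3,2.95,0,0,0,0,0],[-3.3,2.95,0,0,0,0,0],[-3.3,2.95,0,0,0,0,0],[-3.3,2.95,0,0,0,0,0],[-3.3,2.95,0,0,0,0,0],[-3.3,2.95,0,0,0,0,0],[-3.3,2.95,0,0,0,0,0],[-3.3,2.95,0,0,0,0,0],[-3.3,2.95,0,0,0,0,0],[-3.3,2.95,0,0,0,0,0],[-3.3,2.95,0,0,0,0,0]],
  ],
)

```text
t: 2.45
ee_pos: [517.4, 171.0, 199.3]
orientation: [2.299, 2.141, 0.0]
ft_force: [0.4, 0.2, -0.5]
width: 0.2
```

>>> apply_moves(
  series=[
    [[-3.0,2.5,0,0,0,0,0],[-2.5,2.0,0,0,0,0,0],[-1.5,1.4,0,0,0,0,0],[0,0,0,0,0,0,0],[0,0,0,0,0,0,0],[0,0,0,0,0,0,0]],
  ],
)

```text
t: 3.05
ee_pos: [569.3, 99.1, 199.1]
orientation: [-2.301, -2.138, 0.001]
ft_force: [0.6, -0.3, 0.4]
width: 0.0
```

Run:
```python
from h import *
p,R=state(); t=np.r_[M+Y*66,50]; print((R.T@(t-p)).round(1))
im=ctrl.get_image("scene"); cv2.imwrite("pics/s1.png",im["img"])
```

```text
t 3.05 p [569.3  99.1 199.1] x [0.074 0.997 0.   ] z [-0.001  0.    -1.   ] F [ 0.6  -0.28  0.39] w 0.0 railcoord 67.8 q [0.15 0.35 1.74 0.   1.05 0.23]
[ -1.8   0.7 149.1]
```

View pics/s1.png

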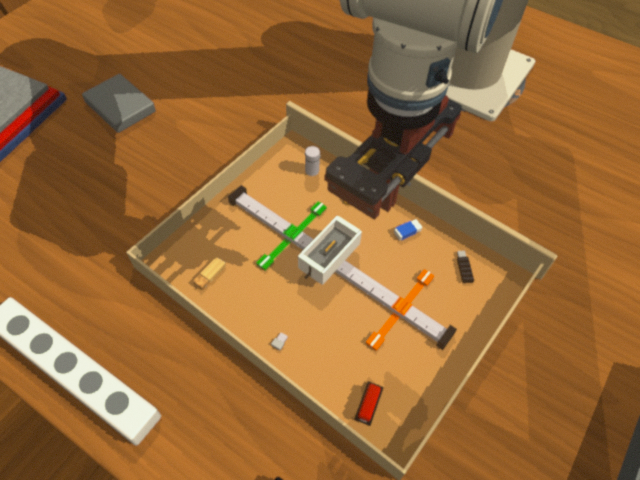

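The hand hangs above the free rail, with the gripper at about (390,190) and the cradle untouched at (330,248). I'll go down to tip height 36 mm, then approach the face.

>>> apply_moves(
  series=[
    [[0,0,2.5,0,0,0,0],[0,0,3,0,0,0,0],[0,0,3,0,0,0,0],[0,0,3,0,0,0,0],[0,0,2,0,0,0,0],[0,0,1,0,0,0,0],[0,0,0.4,0,0,0,0],[0,0,0,0,0,0,0],[0,0,0,0,0,0,0]],
  ],
)

```text
t: 4.0
ee_pos: [570.8, 98.7, 51.2]
orientation: [2.303, 2.136, 0.002]
ft_force: [-0.1, -0.6, 0.5]
width: 0.4
```

>>> apply_moves(
  series=[
    [[-0.8,0,0,0,0,0,0],[-0.8,0,0,0,0,0,0],[-0.8,0,0,0,0,0,0],[-0.4,0,0,0,0,0,0],[-0.4,0,0,0,0,0,0],[-0.4,0,0,0,0,0,0],[-0.4,0,0,0,0,0,0],[-0.4,0,0,0,0,0,0],[-0.4,0,0,0,0,0,0],[0,0,0,0,0,0,0],[0,0,0,0,0,0,0]],
  ],
)

```text
t: 5.1
ee_pos: [566.5, 50.5, 50.2]
orientation: [-2.304, -2.136, -0.0]
ft_force: [-0.2, 0.1, -0.3]
width: 0.6
```

Run:
```python
from h import *
p,R=state()
im=ctrl.get_image("scene"); v=im["img"][180:360,200:460]; cv2.imwrite("pics/s2.png",cv2.resize(v,None,fx=3,fy=3,interpolation=cv2.INTER_CUBIC))
```

```text
t 5.1 p [566.5  50.5  50.2] x [0.076 0.997 0.   ] z [ 0.  0. -1.] F [-0.18  0.1  -0.31] w 0.6 railcoord 19.0 q [0.07 0.55 1.84 0.   0.75 0.14]
```

View pics/s2.png

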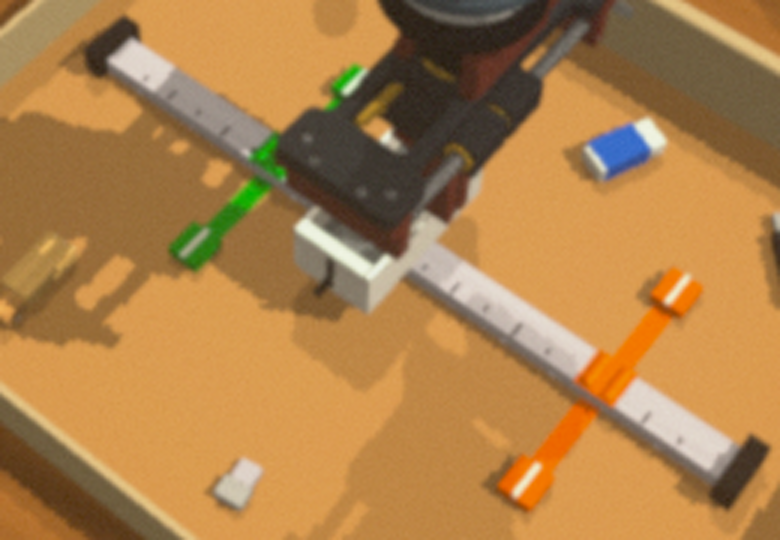

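The cradle is visible at crop (340,260), but the body hides the contact. I'll measure any cradle shift by template matching on its near end.

```bash
cat >> h.py <<'E'
def shift():
    """cradle travel (mm toward -y) since start: template match of near end in scene view"""
    a=cv2.imread("pics/scene0.png"); im=ctrl.get_image("scene"); b=im["img"]
    x0,y0,x1,y1=298,258,328,284; t=a[y0:y1,x0:x1]
    k=8; t=cv2.resize(t,None,fx=k,fy=k,interpolation=cv2.INTER_CUBIC); s=cv2.resize(b[190:310,220:360],None,fx=k,fy=k,interpolation=cv2.INTER_CUBIC)
    _,v,_,l=cv2.minMaxLoc(cv2.matchTemplate(s,t,cv2.TM_CCOEFF_NORMED))
    d=np.array([l[0]/k+220-x0,l[1]/k+190-y0])
    P=np.array([615,44.4,45.]); base=proj(im,P); S=np.arange(-5,100,.1)
    q=np.array([proj(im,P-np.r_[Y,0]*u)-base for u in S]); i=np.argmin(((q-d)**2).sum(1))
    print("px",d.round(2),"score",round(v,3),"travel",S[i].round(1),"resid",np.linalg.norm(q[i]-d).round(2))
E
python3 -c "
from h import *
state(); shift()"
```

```text
t 5.15 p [566.5  50.6  50.2] x [0.076 0.997 0.   ] z [ 0.  0. -1.] F [-0.04 -0.05 -0.2 ] w 0.5 railcoord 19.1 q [0.07 0.55 1.84 0.   0.75 0.14]
px [0.   0.12] score 0.972 travel -0.1 resid 0.1
```

>>> apply_moves(
  series=[
    [[-0.3,0,0,0,0,0,0],[-0.3,0,0,0,0,0,0],[0,0,0,0,0,0,0],[0,0,0,0,0,0,0]],
  ],
)

```text
t: 5.6
ee_pos: [566.0, 44.4, 50.2]
orientation: [-2.304, -2.135, 0.0]
ft_force: [0.5, 0.6, 0.3]
width: 0.8
```

```bash
python3 -c "
from h import *
state(); shift()
im=ctrl.get_image('top'); v=im['img'][130:330,200:460]; cv2.imwrite('pics/t3.png',cv2.resize(v,None,fx=3,fy=3,interpolation=cv2.INTER_CUBIC))"
```

```text
t 5.6 p [566.   44.4  50.2] x [0.076 0.997 0.   ] z [-0.  0. -1.] F [0.51 0.56 0.31] w 0.8 railcoord 13.0 q [0.06 0.55 1.84 0.   0.75 0.13]
px [0.   0.12] score 0.978 travel -0.1 resid 0.1
```

View pics/t3.png

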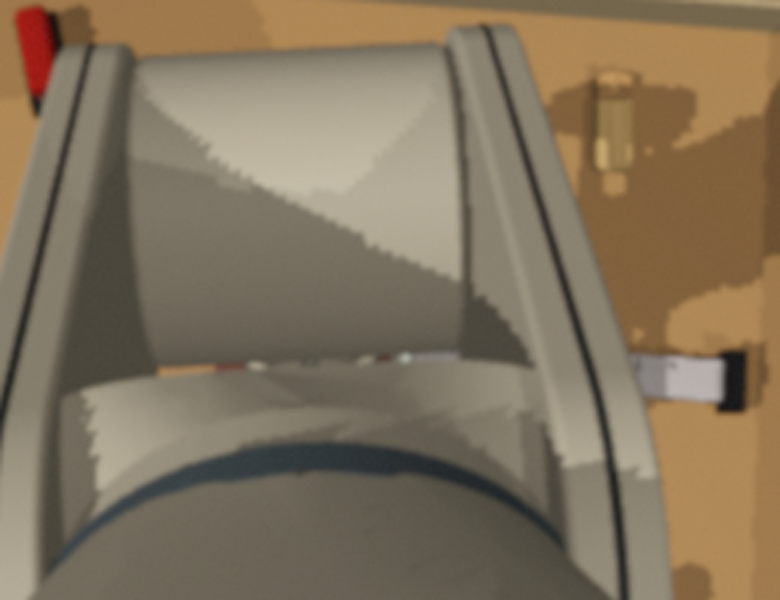

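The arm hides the cradle in the top view. By the numbers the fingers should already be touching, so I'll check with the scene view and project the TCP into it.

```bash
python3 -c "
from h import *
p,R=state()
im=ctrl.get_image('scene'); v=im['img'][160:300,240:430].copy(); v=cv2.resize(v,None,fx=4,fy=4,interpolation=cv2.INTER_CUBIC)
for dz in (-14,0,56):
  u=(proj(im,p+[0,0,dz])-[240,160])*4; print(dz,u.round()); cv2.circle(v,tuple(int(a) for a in u),4,(255,0,255),-1)
cv2.imwrite('pics/s4.png',v)"
```

```text
t 5.7 p [566.   44.5  50.2] x [0.076 0.997 0.   ] z [-0.  0. -1.] F [-1.24 -0.21 -0.34] w 0.5 railcoord 13.1 q [0.06 0.55 1.84 0.   0.75 0.13]
-14 [403. 391.]
0 [405. 373.]
56 [413. 292.]
```

View pics/s4.png

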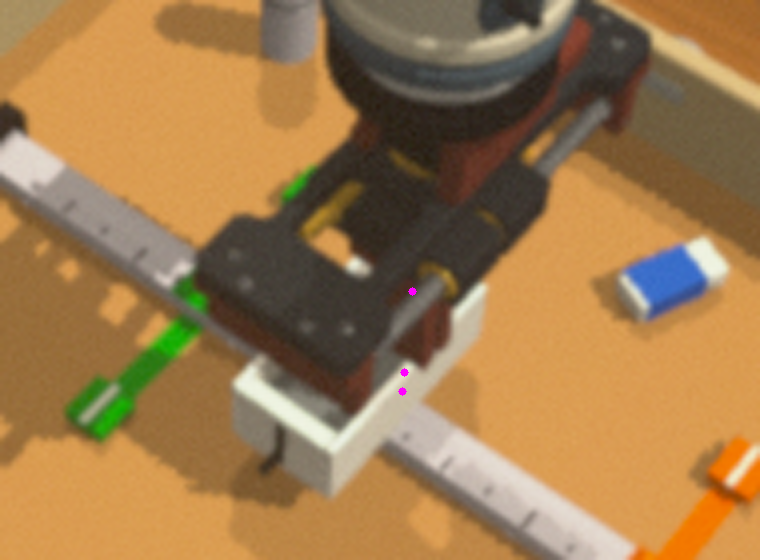

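```bash
python3 -c "
from h import *
p,R=state()
im=ctrl.get_image('scene')
for name,q,f in (('s4',p,lambda u:(u-[240,160])*4),('s1',np.array([569.3,99.1,199.1]),lambda u:u)):
  print(name)
  for c in [(37,89,-56),(-37,89,-56),(37,-89,-56),(-37,-89,-56),(0,0,-56),(0,0,-150),(0,0,-200),(10,13,14),(10,-13,14),(0,0,14)]:
    print(c,f(proj(im,q+R@np.array(c,float))).round())
"
```

```text
t 5.75 p [566.   44.5  50.2] x [ 0.076  0.997 -0.   ] z [-0. -0. -1.] F [0.42 0.25 0.98] w 0.5 railcoord 13.1 q [ 0.06  0.55  1.84 -0.    0.75  0.13]
s4
(37, 89, -56) [344. 512.]
(-37, 89, -56) [181. 397.]
(37, -89, -56) [631. 193.]
(-37, -89, -56) [474.  97.]
(0, 0, -56) [413. 292.]
(0, 0, -150) [429. 134.]
(0, 0, -200) [439.  36.]
(10, 13, 14) [403. 427.]
(10, -13, 14) [443. 383.]
(0, 0, 14) [403. 392.]
s1
(37, 89, -56) [368. 251.]
(-37, 89, -56) [317. 218.]
(37, -89, -56) [450. 160.]
(-37, -89, -56) [401. 133.]
(0, 0, -56) [386. 187.]
(0, 0, -150) [396. 133.]
(0, 0, -200) [403.  98.]
(10, 13, 14) [380. 231.]
(10, -13, 14) [392. 218.]
(0, 0, 14) [380. 221.]
```

The picture disagrees with the reported pose: no finger shows at the projected tip, and the cradle face there is clear. I'll compare the two views side by side and triangulate the gripper.

```bash
python3 -c "
from h import *
im=ctrl.get_image('scene')['img']; cv2.imwrite('pics/s4raw.png',im)
a=cv2.imread('pics/s1.png')[130:230,320:420]; b=im[190:290,285:385]
g=lambda v: np.clip(255*(cv2.resize(v,None,fx=4,fy=4,interpolation=cv2.INTER_CUBIC)/255.)**.6,0,255).astype(np.uint8)
cv2.imwrite('pics/cmp.png',np.hstack([g(a),g(b)]))"
```

```text
(no output)
```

View pics/cmp.png

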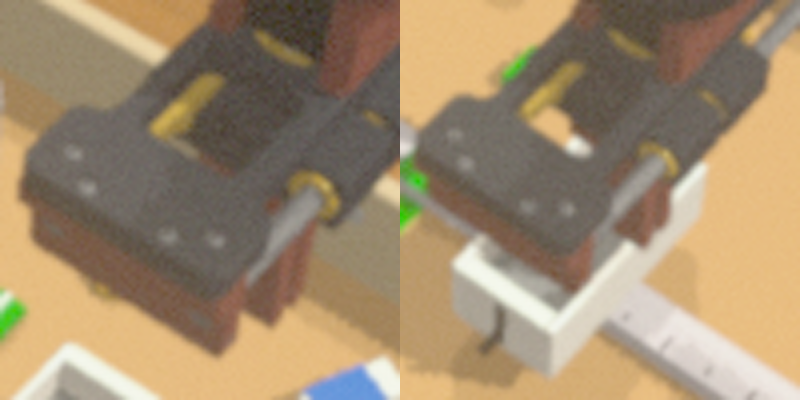

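Now it is clear: the closed fingers end at full-image pixels (388.7,211.2) in the first view and (347.5,251.2) in the second. That is higher than the tip should project. Triangulating with the known displacement.

```bash
python3 -c "
from h import *
from scipy.optimize import least_squares as ls
im=ctrl.get_image('scene'); d=np.array([569.3-566,99.1-44.5,199.1-50.2]); p=np.array([566,44.5,50.2])
# (s1 px, s4 px): finger tip lowest, plate front-right top corner, block bottom-front corner, front-left corner, screw1, screw4
F={'tip':((275,325),(250,245)),'plate':((205,295),(170,258)),'block':((220,355),(180,290)),'left':((25,170),(16,135)),'sc1':((72,152),(55,135)),'sc4':((216,241),(168,209)),'ring':((325,190),(262,158))}
for k,(a,b) in F.items():
  a=np.array(a)/4+[320,130]; b=np.array(b)/4+[285,190]
  r=ls(lambda X: np.r_[proj(im,X)-b,proj(im,X+d)-a],p); print(k,r.x.round(1),(r.x-p).round(1),r.fun.round(1))
"
```

```text
tip [563.1  53.3  60.4] [-2.9  8.8 10.2] [-0.2 -0.2  0.1  0.1]
plate [647.2  65.6 174.8] [ 81.2  21.1 124.6] [-1.3 -1.3  1.1  1. ]
block [638.8  67.7 142. ] [72.8 23.2 91.8] [ 0.1  0.1 -0.1 -0.1]
left [633.1  -2.6 168.1] [ 67.1 -47.1 117.9] [ 0.9  0.6 -0.8 -0.5]
sc1 [641.2  17.8 195.8] [ 75.2 -26.7 145.6] [-0.2 -0.1  0.1  0.1]
sc4 [641.4  62.3 190.7] [ 75.4  17.8 140.5] [-0.1 -0.1  0.   0. ]
ring [598.6  72.5 176.6] [ 32.6  28.  126.4] [ 0.2  0.2 -0.2 -0.2]
```

>>> apply_moves(
  series=[
    [[0,0,-1,0,0,0,0],[0,0,-1.5,0,0,0,0],[1.5,0,0,0,0,0,0],[2,0,0,0,0,0,0],[1.5,0,0,0,0,0,0],[0,0,1,0,0,0,0],[0,0,1.5,0,0,0,0],[0,0,0.8,0,0,0,0],[0,0,0.5,0,0,0,0],[0,0,0,0,0,0,0],[0,0,0,0,0,0,0]],
  ],
)

```text
t: 7.0
ee_pos: [569.8, 94.0, 36.9]
orientation: [-2.304, -2.135, 0.001]
ft_force: [0.4, -1.1, -0.2]
width: 0.4
```

```bash
python3 -c "
from h import *
state(); shift(); print(ctrl.tcp_to_tips)
im=ctrl.get_image('scene')['img']; v=im[180:330,270:450]
cv2.imwrite('pics/s6.png',np.clip(255*(cv2.resize(v,None,fx=4,fy=4,interpolation=cv2.INTER_CUBIC)/255.)**.6,0,255).astype(np.uint8))"
```

```text
t 7.0 p [569.8  94.   36.9] x [ 0.076  0.997 -0.   ] z [-0. -0. -1.] F [ 0.41 -1.07 -0.15] w 0.4 railcoord 62.7 q [ 0.14  0.58  1.82 -0.    0.73  0.22]
px [-0.5   0.25] score 0.825 travel 0.4 resid 0.49
14.0
```

View pics/s6.png

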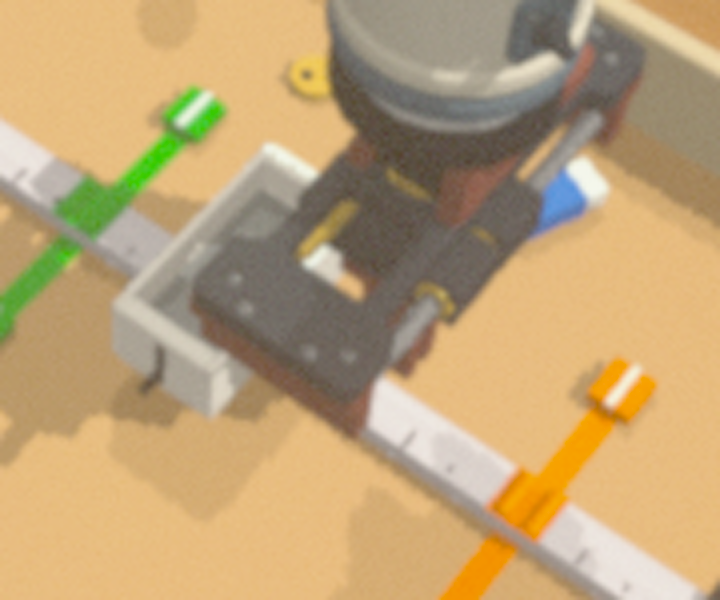

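The fingertip ends at about (373,273) full-image, clear above the rail. The cradle is still in place at crop (180,300).

```bash
python3 -c "
from h import *
im=ctrl.get_image('scene'); p=np.array([569.8,94,36.9])
for z in (15,23,35,47,55): print(z,proj(im,[p[0]-2.9,p[1]+8.8,z]).round(1), ray(im,(373,273),z).round(1)-np.r_[p[:2],0])
"
```

```text
15 [370.7 283.3] [-21.1   2.1  15. ]
23 [371.2 280.8] [-16.6   3.9  23. ]
35 [372. 277.] [-9.9  6.5 35. ]
47 [372.7 273. ] [-3.2  9.1 47. ]
55 [373.3 270.4] [ 1.3 10.8 55. ]
```

The picture and the free pass over the rim agree: the tips are really about 10 mm above the TCP reading. I'll go 5 mm lower and approach again.

>>> apply_moves(
  series=[
    [[0,0,0.5,0,0,0,0],[-0.8,0,0,0,0,0,0],[-0.8,0,0,0,0,0,0],[-0.8,0,0,0,0,0,0],[-0.5,0,0,0,0,0,0],[-0.4,0,0,0,0,0,0],[-0.4,0,0,0,0,0,0],[-0.4,0,0,0,0,0,0],[-0.2,0,0,0,0,0,0],[0,0,0,0,0,0,0],[0,0,0,0,0,0,0]],
  ],
)

```text
t: 8.25
ee_pos: [566.5, 51.5, 32.2]
orientation: [-2.304, -2.136, 0.0]
ft_force: [1.7, 0.8, 0.3]
width: 0.8
```

```bash
python3 -c "
from h import *
state(); shift()"
```

```text
t 8.25 p [566.5  51.5  32.2] x [ 0.076  0.997 -0.   ] z [-0. -0. -1.] F [1.73 0.76 0.28] w 0.8 railcoord 20.1 q [ 0.07  0.58  1.85 -0.    0.71  0.15]
px [-3.38 -1.62] score 0.841 travel 5.9 resid 0.59
```

Contact came exactly where predicted (TCP 35 mm behind the cradle middle). The rib should start at TCP rail coordinate about -39 and the jump should come at about -47. I'll push to about -34 first.

>>> apply_moves(
  series=[
    [[-0.5,0,0,0,0,0,0],[-0.5,0,0,0,0,0,0],[-0.5,0,0,0,0,0,0],[-0.5,0,0,0,0,0,0],[-0.5,0,0,0,0,0,0],[-0.5,0,0,0,0,0,0],[-0.5,0,0,0,0,0,0],[-0.5,0,0,0,0,0,0],[-0.5,0,0,0,0,0,0],[-0.4,0,0,0,0,0,0],[-0.3,0,0,0,0,0,0],[-0.2,0,0,0,0,0,0]],
  ],
)

```text
t: 9.5
ee_pos: [562.4, -2.7, 32.2]
orientation: [2.304, 2.136, 0.0]
ft_force: [0.5, 0.6, -0.9]
width: 0.7
```

>>> apply_moves(
  series=[
    [[0,0,0,0,0,0,0],[0,0,0,0,0,0,0]],
  ],
)

```text
t: 9.7
ee_pos: [562.2, -2.4, 32.1]
orientation: [-2.304, -2.136, 0.001]
ft_force: [-0.6, 0.0, -0.7]
width: 0.5
```

```bash
python3 -c "
from h import *
state(); shift()
im=ctrl.get_image('scene')['img']; v=im[170:320,230:410]
cv2.imwrite('pics/s7.png',np.clip(255*(cv2.resize(v,None,fx=4,fy=4,interpolation=cv2.INTER_CUBIC)/255.)**.6,0,255).astype(np.uint8))"
```

```text
t 9.7 p [562.2  -2.4  32.1] x [ 0.076  0.997 -0.   ] z [-0. -0. -1.] F [-0.57  0.04 -0.66] w 0.5 railcoord -34.0 q [-0.03  0.58  1.86 -0.    0.71  0.05]
px [-30.12 -20.25] score 0.831 travel 59.1 resid 0.59
```

View pics/s7.png

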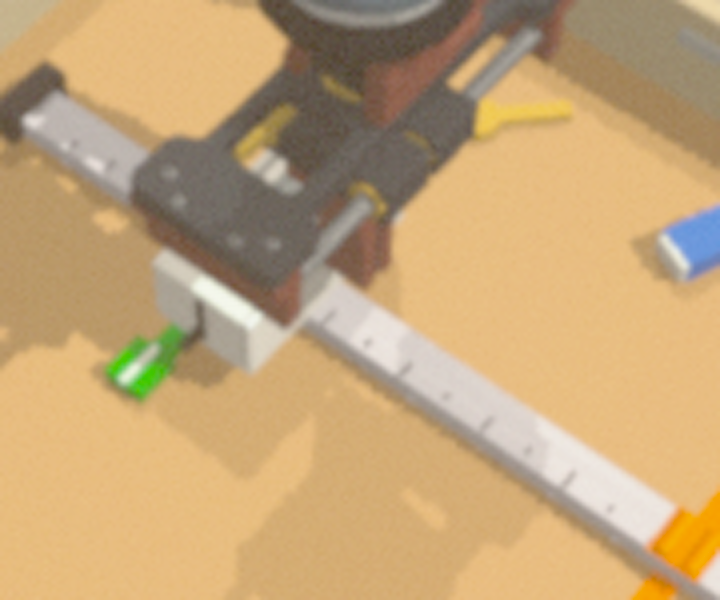

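The fingers rest on the +y face at crop (370,250). The cradle's black mark at (200,318) is still short of the tab line. I'll continue in small steps and watch the force.

>>> apply_moves(
  series=[
    [[-0.2,0,0,0,0,0,0],[-0.2,0,0,0,0,0,0],[-0.2,0,0,0,0,0,0],[-0.1,0,0,0,0,0,0],[0,0,0,0,0,0,0]],
  ],
)

```text
t: 10.3
ee_pos: [561.9, -8.8, 32.2]
orientation: [-2.304, -2.135, -0.001]
ft_force: [0.7, 5.3, 0.2]
width: 0.0
```

>>> apply_moves(
  series=[
    [[-0.1,0,0,0,0,0,0],[0,0,0,0,0,0,0]],
  ],
)

```text
t: 10.5
ee_pos: [561.8, -9.9, 32.2]
orientation: [-2.304, -2.135, -0.0]
ft_force: [-0.4, 2.3, -0.3]
width: 0.1
```

>>> apply_moves(
  series=[
    [[-0.1,0,0,0,0,0,0],[0,0,0,0,0,0,0]],
  ],
)

```text
t: 10.7
ee_pos: [561.7, -11.4, 32.2]
orientation: [-2.304, -2.136, 0.0]
ft_force: [-0.3, 2.2, -0.6]
width: 0.3
```

```bash
python3 -c "
from h import *
state(); shift()"
```

```text
t 10.7 p [561.7 -11.4  32.2] x [ 0.075  0.997 -0.   ] z [-0. -0. -1.] F [-0.27  2.24 -0.56] w 0.3 railcoord -43.0 q [-0.04  0.58  1.86 -0.    0.71  0.03]
px [-34.12 -23.12] score 0.811 travel 67.3 resid 0.51
```

>>> apply_moves(
  series=[
    [[-0.1,0,0,0,0,0,0],[0,0,0,0,0,0,0]],
  ],
)

```text
t: 10.95
ee_pos: [561.7, -12.7, 32.2]
orientation: [2.304, 2.136, -0.0]
ft_force: [0.3, -0.3, -0.6]
width: 0.8
```

```bash
python3 -c "
from h import *
state(); shift()"
```

```text
t 10.95 p [561.7 -12.7  32.2] x [ 0.076  0.997 -0.   ] z [ 0. -0. -1.] F [ 0.31 -0.31 -0.6 ] w 0.8 railcoord -44.3 q [-0.04  0.58  1.86 -0.    0.71  0.03]
px [-34.88 -23.5 ] score 0.811 travel 68.7 resid 0.63
```

>>> apply_moves(
  series=[
    [[-0.1,0,0,0,0,0,0],[0,0,0,0,0,0,0]],
  ],
)

```text
t: 11.2
ee_pos: [561.7, -13.6, 32.2]
orientation: [2.304, 2.136, -0.0]
ft_force: [-0.3, 0.9, 0.6]
width: 0.5
```

```bash
python3 -c "
from h import *
state(); shift()"
```

```text
t 11.2 p [561.7 -13.6  32.2] x [ 0.076  0.997 -0.   ] z [ 0. -0. -1.] F [-0.26  0.89  0.65] w 0.5 railcoord -45.2 q [-0.05  0.58  1.86 -0.    0.7   0.03]
px [-35.5 -24. ] score 0.809 travel 70.1 resid 0.58
```

>>> apply_moves(
  series=[
    [[-0.1,0,0,0,0,0,0],[0,0,0,0,0,0,0]],
  ],
)

```text
t: 11.45
ee_pos: [561.6, -14.5, 32.2]
orientation: [2.304, 2.136, -0.0]
ft_force: [0.4, -0.6, -0.5]
width: 0.6
```

```bash
python3 -c "
from h import *
state(); shift()"
```

```text
t 11.45 p [561.6 -14.5  32.2] x [ 0.076  0.997 -0.   ] z [ 0. -0. -1.] F [ 0.41 -0.62 -0.47] w 0.6 railcoord -46.1 q [-0.05  0.58  1.86 -0.    0.7   0.03]
px [-35.88 -24.25] score 0.811 travel 70.8 resid 0.59
```

>>> apply_moves(
  series=[
    [[-0.1,0,0,0,0,0,0],[0,0,0,0,0,0,0]],
  ],
)

```text
t: 11.7
ee_pos: [561.4, -15.4, 32.2]
orientation: [2.304, 2.136, -0.0]
ft_force: [0.2, -0.2, -0.1]
width: 0.3
```

```bash
python3 -c "
from h import *
state(); shift()"
```

```text
t 11.7 p [561.4 -15.4  32.2] x [ 0.076  0.997 -0.   ] z [-0. -0. -1.] F [ 0.19 -0.18 -0.08] w 0.3 railcoord -47.0 q [-0.05  0.58  1.86 -0.    0.7   0.03]
px [-38.62 -26.12] score 0.805 travel 76.4 resid 0.62
```

The cradle jumped about 5.6 mm while the tool moved only 0.9 mm, so it clicked in. Now I back off, lift, and move aside.

>>> apply_moves(
  series=[
    [[1,0,0,0,0,0,0],[2,0,0,0,0,0,0],[1,0,0,0,0,0,0],[0,0,-2,0,0,0,0],[0,0,-3.5,0,0,0,0],[0,0,-4,0,0,0,0],[0,0,-4,0,0,0,0],[0,0,-3,0,0,0,0],[2,-2,0,0,0,0,0],[3,-3,0,0,0,0,0],[3,-3,0,0,0,0,0],[3,-3,0,0,0,0,0]],
  ],
)

```text
t: 12.95
ee_pos: [461.8, 143.8, 197.3]
orientation: [2.304, 2.135, 0.0]
ft_force: [0.9, 0.8, -0.2]
width: 0.8
```

>>> apply_moves(
  series=[
    [[4,-2,0,0,0,0,0],[4,-1,0,0,0,0,0],[4,-1,0,0,0,0,0],[4,-1,0,0,0,0,0],[4,-1,0,0,0,0,0],[4,0,0,0,0,0,0],[3,0,0,0,0,0,0],[2,0,0,0,0,0,0],[0,0,0,0,0,0,0],[0,0,0,0,0,0,0]],
  ],
)

```text
t: 13.95
ee_pos: [424.5, 436.2, 196.8]
orientation: [2.302, 2.137, -0.002]
ft_force: [-0.7, -0.1, -0.0]
width: 0.8
```

```bash
python3 -c "
from h import *
state(); shift()
im=ctrl.get_image('top')['img']; cv2.imwrite('pics/t9raw.png',im); v=im[100:390,130:490]
cv2.imwrite('pics/t9.png',cv2.resize(v,None,fx=2,fy=2,interpolation=cv2.INTER_CUBIC))"
```

```text
t 13.95 p [424.5 436.2 196.8] x [ 0.074  0.997 -0.001] z [-0.001 -0.001 -1.   ] F [-0.71 -0.09 -0.02] w 0.8 railcoord 393.1 q [ 0.78  0.4   1.67 -0.    1.07  0.85]
px [-38.88 -26.75] score 0.829 travel 77.4 resid 0.25
```

View pics/t9.png

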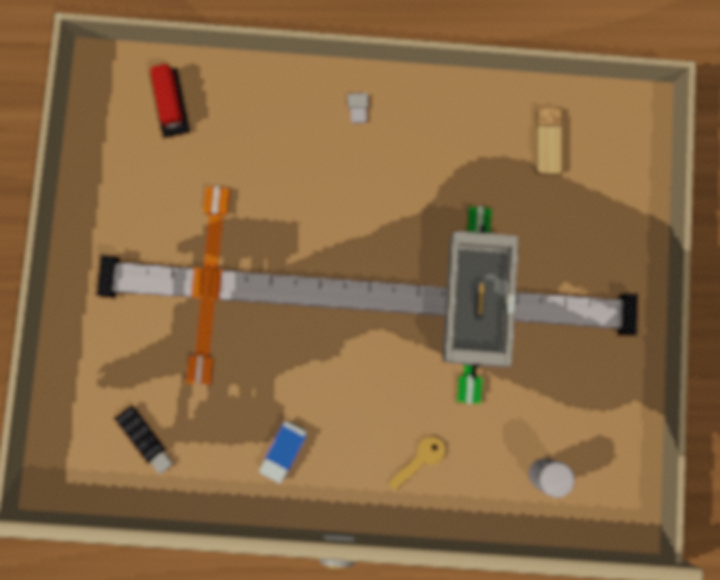

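The cradle sits between the green tabs at (479,219) and (470,386), with its black mark pointing at the tab line. The loose things look where they were. Measured travel is 77.4 mm against 77.7 mm wanted.

```bash
python3 -c "
from workcell import ctrl
print(ctrl.close_job())"
```

```text
the job is handed in; nothing more can be done
None
```

The cradle is in the green notch and the hand is clear. I pushed it with shut fingertips on its +y face, never pinching it. I handed the job in at about 14 s of the 42 s allowed, and hand-in reported no verdict.

- **Click:** the push force rose to about 5 N, then faded. The cradle then jumped about 5.6 mm while the tool moved only 0.9 mm.
- **Last check:** measured travel was 77.4 mm against the 77.7 mm first measured to the notch. By eye in the last top view, the cradle lies between the green tabs and the loose things lie where they were.
- **Disagreement:** on the first approach the fingertips passed just over the cradle's rim without moving it. The camera put the tips about 24 mm higher than the stated 14 mm ahead of the TCP. I worked with the camera's value from then on and did not find the cause.
- **Pictures:** I viewed 12, two over the budget of 10.

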